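# Scrape the inspection plate clean and lock the scraper away

## Robot

A 7-joint arm with a two-finger parallel gripper is mounted at the origin on a cart in front of the work surface, level with it; the furniture and walls round the work are solid. World frame = base frame: x ahead of the robot, y to its left, z up, the work surface at z = 0. Lengths are in m, angles in rad, forces in N, time in s.
With the tool pointing down it reaches from about 0.35 to 0.9 m from the base axis. Payload 8.1 kg.
Tool frame: the origin (TCP) lies midway between the tips of the shut fingers; the grasp point (between the pads) lies 19 mm behind it; z points along the fingers, y is the line along which they close (so a half turn about z gives the same grasp; the last joint's range is limited). The gripper opens to 92 mm and grips with 3 to 60 N. Pads are 19 mm wide; open, the fingers measure 130 mm over their backs; the gripper's body (75 mm by 190 mm) begins 47 mm behind the grasp point.
Start: joints at [-1.345, 0.434, 0.025, 1.573, -0.012, 1.134, -0.075], TCP at [0.202, 0.592, 0.227] pointing down, gripper open.
Joint ranges: [-2.62, 2.62], [-0.44, 2.09], [-1.27, 1.32], [0.08, 2.57], [-1.32, 4.46], [0.12, 2], [-2.74, 2.74]. Speed limits (rad/s): [2.22, 2.22, 3.01, 3.01, 3.14, 3.14, 3.14].

## Interface

Orientations are given as a unit quaternion [w, x, y, z].
In Python, from rig import * gives the robot as it stands. Calls block until the motion is done:
- movep(position, orientation): joint-space move of the TCP to a pose.
- servo_line(position, frame=None, feed=0.15): straight line of the TCP; frame=None keeps the orientation; feed is the mean speed in m/s.
- move_joints(angles): joint-space move.
- open_jaws() and gripper_close(grip_force=None): open the fingers fully, or close them until they stop; grip_force is the grip in N (None keeps the last).
- hold(seconds).
- ik(position, orientation): joint angles nearest the present ones, or None.
- get_state(): the state.
- read_camera(name): name is "scene" or "top" or "wrist"; returns (picture, depth): 400x640x3 uint8, blue, green, red; 400x640 float32, m along the optical axis (not along the pixel's ray), 0 where there is no reading.
- camera_model(name): a dict with "vertical_fov" (degrees; the focal length in pixels is half the picture's height over the tangent of half this angle, whatever the lens; pixels are square), "cx", "cy" (the principal point, pixels), "eye" and "attitude" of the camera in the world. Camera axes: x right, y down, z forward; pixel columns grow to the right and rows downward; lengths in m; the calibration is good to about 2 mm. A picture is of the moment at which its call begins: read the wrist's pose just before it. camera_model takes no time and is no camera call; for the wrist camera it gives the pose at the moment of the call.
A pose or a line that the arm cannot do raises Unreachable and nothing moves.
- hand_in(): hands the job in; it is judged then, once.
Trained networks look in the newest picture that a camera, given by its name, has taken for a name from the list of things; names that differ only in an ending like _2 or _b are one class to them, and where a whole thing is asked for, a point or a joint stands for the part that bears it (a point fixed in the world has none). Each returns a list of dicts, best first, with "score" (0 to 1); they miss things now and then, are a little off and sometimes report something else, mostly with a low value. They report only what shows in the picture. A call takes as long as a camera call. They do not tell look-alikes from the thing itself.
- find_in(camera, query): "xyz" ([x, y, z] in m, in world coordinates, good to about 4 mm: the middle of the surface that is visible of it).
- mark_of(camera, query): "xyz" ([x, y, z] in m, in world coordinates, good to about 4 mm: a listed point, or the origin of a listed thing).
The state is a dict: "clock": time; "joint_pos": joint angles; "dq": joint speeds; "tau": joint torques, N m; "position": TCP position; "eef_rot": TCP orientation; "force": force on the tool from outside, world axes, zero at the start; "ft_torque": the same for the moment, N m; "gripper_width": finger opening in m; "finger_force": force on a finger pad.
Only numpy, scipy, OpenCV 4.12 (cv2) and the standard library are available. Lean on these libraries where they do the work, as an engineer would, in place of code of your own. Each camera call takes 0.05 s, during which the arm holds its last target. There are 200 camera calls.

## Task

Swing the clamp lever on the socket block fully open, take out the scraper block and with it wipe every broken piece of crispbread off the inspection plate, over its open end into the white tray; never touch the pieces with the fingers. Then put the scraper back upright in its socket, let go of it, and swing the clamp lever fully shut over it, ready for the drive. Finish with every lidded sample cup from beside the tray standing upright on the clean plate, and leave the other things on the worktop alone.

Things in the scene. Friction and masses are not known exactly. Their poses are not given: they have to be found in the camera images.
- plate_top (a point): centre of the steel inspection plate's flat wiping surface (32 mm above the worktop); fixed, z up. Surface 176 mm wide in x (side rims' inner faces at x = +-88 mm), 250 mm long in y. Rims 18 mm above the surface on both sides and at the back (inner face y = +125 mm). The -y end, to the robot's right, is open: a straight lip at y = -125 mm. Pieces start over 90 mm from the back rim
- tray_centre (a point): floor centre of the white catch tray fixed under the plate's open end; axes as plate_top; 165 mm in -y from plate_top and 30 mm lower (2 mm above the worktop). Outer size 200 mm (x) by 110 mm (y), rim 24 mm above the worktop; the plate's lip overhangs it, 40 mm to +y of this point
- socket_floor (a point): centre of the pocket floor of the grey socket block (fixed, z up), 8 mm above the worktop. Pocket 38 mm (block x) by 88 mm (block y), walls 15 mm above its floor. The seated scraper stands on this floor with 4 mm of play all round, its length along block y, either way round. The shut clamp lever crosses 3 mm above the scraper's +y shoulder and blocks it
- clamp_lever (a joint): angle of the clamp lever on the socket block, rad: 0 = shut (level, pointing to block -x, towards the robot), 1.9 = fully open (stop; tip up and swung back past the vertical, to block +x). It turns in the block's x-z plane and stays where it is left (hinge friction 0.10 N m, under 1 N at the grip)
- lever_hinge (a point): clamp lever's hinge axis (parallel to block y), 70 mm in +x and 31 mm in +y of socket_floor, 46 mm above the worktop; block axes
- lever_grip (a point): point on the clamp lever's black end grip, 132 mm from the hinge; the grip reaches 20 mm farther out and 26 mm inward, is 16 mm wide (along block y) and 14 mm thick. Pinched across its width from above, it pivots between the fingers as the lever swings. Axes turn with the lever: its -x points from hinge to tip
- scraper_grip (a point): scraper block, white with black rubber foot, loose, 0.14 to 0.24 kg; this point is the handle's centre, 51 mm above the underside. z up, y along its length. Foot 30 mm (x) by 80 mm (y) by 30 mm high; handle 20 mm thick (x), 36 mm long (y), 30 to 75 mm above the underside, topped by a 44 mm long crossbar of the same thickness. Alike both ways round; stands on its own
- chip_1_centre (a point): broken piece of crispbread, brown, roughly rectangular, 32 to 42 mm by 30 to 38 mm and 12 mm thick, loose, 14 g; this point is its centre, 6 mm above what it lies flat on. Some starts have only three of the six pieces (absent: None)
- chip_2_centre (a point): broken piece of crispbread, brown, roughly rectangular, 32 to 42 mm by 30 to 38 mm and 12 mm thick, loose, 14 g; this point is its centre, 6 mm above what it lies flat on. Some starts have only three of the six pieces (absent: None)
- chip_3_centre (a point): broken piece of crispbread, brown, roughly rectangular, 32 to 42 mm by 30 to 38 mm and 12 mm thick, loose, 14 g; this point is its centre, 6 mm above what it lies flat on. Some starts have only three of the six pieces (absent: None)
- chip_4_centre (a point): broken piece of crispbread, brown, roughly rectangular, 32 to 42 mm by 30 to 38 mm and 12 mm thick, loose, 14 g; this point is its centre, 6 mm above what it lies flat on. Some starts have only three of the six pieces (absent: None)
- chip_5_centre (a point): broken piece of crispbread, brown, roughly rectangular, 32 to 42 mm by 30 to 38 mm and 12 mm thick, loose, 14 g; this point is its centre, 6 mm above what it lies flat on. Some starts have only three of the six pieces (absent: None)
- chip_6_centre (a point): broken piece of crispbread, brown, roughly rectangular, 32 to 42 mm by 30 to 38 mm and 12 mm thick, loose, 14 g; this point is its centre, 6 mm above what it lies flat on. Some starts have only three of the six pieces (absent: None)
- cup_1_centre (a point): lidded clear plastic sample cup, round, loose, 70 g, 45 mm high, 55 mm wide at mid-height, lid rim 59 mm wide; stands upright on the worktop to the right of the tray; this point is its centre, 22 mm above its underside. One of the two may be absent (None)
- cup_2_centre (a point): lidded clear plastic sample cup, round, loose, 70 g, 45 mm high, 55 mm wide at mid-height, lid rim 59 mm wide; stands upright on the worktop to the right of the tray; this point is its centre, 22 mm above its underside. One of the two may be absent (None)
- timer: kitchen-type timer, white, 62x62x20 mm, stands behind the work; leave alone; origin at the centre of its underside
- tape: roll of white tape lying flat, 67 mm wide, 19 mm high, behind the plate; leave alone; origin at the centre of its underside
Mind the look-alikes: they are no part of the job. What is shaped like the part that bears chip_2_centre but black, orange or purple is not meant.

How it is judged:
On the way, in this order (a step that is already met when the one before it is completed fails the run):
1. the clamp lever is swung open (beyond 1.6 rad) (value of joint clamp_lever above 1.6 rad), for 0.2 s.
2. every piece lies in the white tray (x of chip_1_centre in the frame of tray_centre between -0.1 and 0.1 m and y of chip_1_centre in the frame of tray_centre between -0.056 and 0.045 m and (height (world z) of chip_1_centre below 0.033 m or (height (world z) of chip_1_centre below 0.05 m and y of chip_1_centre in the frame of tray_centre below 0.034 m)) and x of chip_2_centre in the frame of tray_centre between -0.1 and 0.1 m and y of chip_2_centre in the frame of tray_centre between -0.056 and 0.045 m and (height (world z) of chip_2_centre below 0.033 m or (height (world z) of chip_2_centre below 0.05 m and y of chip_2_centre in the frame of tray_centre below 0.034 m)) and x of chip_3_centre in the frame of tray_centre between -0.1 and 0.1 m and y of chip_3_centre in the frame of tray_centre between -0.056 and 0.045 m and (height (world z) of chip_3_centre below 0.033 m or (height (world z) of chip_3_centre below 0.05 m and y of chip_3_centre in the frame of tray_centre below 0.034 m)) and x of chip_4_centre in the frame of tray_centre between -0.1 and 0.1 m and y of chip_4_centre in the frame of tray_centre between -0.056 and 0.045 m and (height (world z) of chip_4_centre below 0.033 m or (height (world z) of chip_4_centre below 0.05 m and y of chip_4_centre in the frame of tray_centre below 0.034 m)) and x of chip_5_centre in the frame of tray_centre between -0.1 and 0.1 m and y of chip_5_centre in the frame of tray_centre between -0.056 and 0.045 m and (height (world z) of chip_5_centre below 0.033 m or (height (world z) of chip_5_centre below 0.05 m and y of chip_5_centre in the frame of tray_centre below 0.034 m)) and x of chip_6_centre in the frame of tray_centre between -0.1 and 0.1 m and y of chip_6_centre in the frame of tray_centre between -0.056 and 0.045 m and (height (world z) of chip_6_centre below 0.033 m or (height (world z) of chip_6_centre below 0.05 m and y of chip_6_centre in the frame of tray_centre below 0.034 m))), for 0.2 s.
3. the scraper stands seated in the socket, let go, with the lever still open (horizontal distance between scraper_grip and socket_floor below 0.009 m and z of scraper_grip in the frame of socket_floor between 0.045 and 0.056 m and angle between scraper_grip's own z axis and vertical below 0.1 rad and contact force between the fingers and scraper below 0.3 N and value of joint clamp_lever above 0.8 rad), for 0.2 s.
4. the clamp lever is shut over it (below 0.12 rad) (value of joint clamp_lever below 0.12 rad), for 0.2 s.
At the end, for the whole second after the job is handed in: Pieces: centre in the white tray, under 33 mm up (50 mm if clear of the lip). Cups: upright (0.12 rad) and at rest on the plate, centre 15 mm inside its lip. Scraper: upright (0.1 rad) at rest on the socket floor, within 9 mm of the pocket's centre. Lever under 0.12 rad (all of step 2 and x of cup_1_centre in the frame of plate_top between -0.088 and 0.088 m and y of cup_1_centre in the frame of plate_top between -0.11 and 0.125 m and z of cup_1_centre in the frame of plate_top between 0.016 and 0.03 m and angle between each of cup_1_centre, cup_2_centre's own z axis and vertical below 0.12 rad and linear speed of each of cup_1, cup_2, scraper below 0.02 m/s and x of cup_2_centre in the frame of plate_top between -0.088 and 0.088 m and y of cup_2_centre in the frame of plate_top between -0.11 and 0.125 m and z of cup_2_centre in the frame of plate_top between 0.016 and 0.03 m and horizontal distance between scraper_grip and socket_floor below 0.009 m and z of scraper_grip in the frame of socket_floor between 0.045 and 0.056 m and angle between scraper_grip's own z axis and vertical below 0.1 rad and value of joint clamp_lever below 0.12 rad); the robot touches nothing.
It fails at once if a piece is touched by the fingers with more than 1 N (contact force between the fingers and chip_1 above 1 N or contact force between the fingers and chip_2 above 1 N or contact force between the fingers and chip_3 above 1 N or contact force between the fingers and chip_4 above 1 N or contact force between the fingers and chip_5 above 1 N or contact force between the fingers and chip_6 above 1 N).
It fails at once if another thing on the worktop is moved more than 40 mm (distance of any of timer, tape from where it was at the start of the episode above 0.04 m).
Of chip_1, chip_2, chip_3, chip_4, chip_5, chip_6 only 3 to 6 are there at a start; the rules pass over those that are not, and their reading is None.
Of cup_1, cup_2 only 1 to 2 are there at a start; the rules pass over those that are not, and their reading is None.
At some moment in a run one of chip_1, chip_2, chip_3, chip_4, chip_5, chip_6, cup_1, cup_2 may be knocked a few centimetres aside while the robot is not near it.
Once in a run the grip may slacken for a moment while it holds something.
It also fails if it takes over 208 s, if anything falls off the work surface, if the arm or the gripper's body presses on something with over 40 N, if the wrist force passes 120 N, or if a joint passes its speed limit or range.

## Working session

There is one attempt and no reset: what is moved stays moved. The work goes in short steps, each a Python script; the robot and the scene stay as the last script left them, time stands still between calls to the robot, and variables do not carry over. Pictures are saved under pics/ and viewed, at most 14 in all, crops included, and the job is handed in when it is done.

```bash
ls; mkdir -p pics
cat > h.py <<'E'
from rig import *
import numpy as np, cv2
from scipy.spatial.transform import Rotation as R
def q_yaw(yaw):
    # tool down; tool y axis along direction (yaw+90deg)... x axis at yaw
    M=np.array([[np.cos(yaw),np.sin(yaw),0],[np.sin(yaw),-np.cos(yaw),0],[0,0,-1]])
    q=R.from_matrix(M).as_quat(); return [q[3],q[0],q[1],q[2]]
def shot(cam,name):
    p,d=read_camera(cam); cv2.imwrite('pics/'+name,p); return p,d
def cloud(cam,d,m=None):
    m=m or camera_model(cam); f=200/np.tan(np.radians(m['vertical_fov'])/2)
    v,u=np.mgrid[:400,:640]; P=np.stack([(u-m['cx'])/f*d,(v-m['cy'])/f*d,d],-1)
    a=np.array(m['attitude']); Rm=a if a.shape==(3,3) else R.from_quat(a[[1,2,3,0]]).as_matrix()
    return P@Rm.T+np.array(m['eye'])
E
python3 - <<'E'
from h import *
s=get_state(); print({k:np.round(v,3) for k,v in s.items()})
for c in ['scene','top','wrist']: print(c,camera_model(c))
for c in ['top','scene']:
    p,d=shot(c,c+'0.png'); np.save(c+'0.npy',d)
    for q in ['plate_top','tray_centre','socket_floor','lever_hinge','lever_grip','scraper_grip','chip_1_centre','cup_1_centre','timer','tape']:
        print(c,q,[(np.round(r['xyz'],3).tolist(),round(r['score'],2)) for r in mark_of(c,q)])
print(get_state()['clock'])
E
```

```text
pics
{'clock': np.float64(0.0), 'joint_pos': array([-1.345,  0.435,  0.025,  1.574, -0.012,  1.134, -0.075]), 'dq': array([ 0.   , -0.001,  0.   , -0.   , -0.001,  0.   , -0.   ]), 'tau': array([ 0.0000e+00, -6.6785e+01,  9.8500e-01, -3.1446e+01, -6.1000e-02,
        4.3000e-02,  0.0000e+00]), 'position': array([0.202, 0.591, 0.226]), 'eef_rot': array([-0.   ,  0.164,  0.987, -0.001]), 'force': array([ 0.019, -0.039, -0.51 ]), 'ft_torque': array([-0.055, -0.004, -0.015]), 'finger_force': np.float64(0.0), 'gripper_width': np.float64(0.092)}
scene {'vertical_fov': 51.382568102636355, 'cx': 318.77821492068256, 'cy': 197.0734695488637, 'eye': array([ 0.03442613, -0.60610253,  0.84653468]), 'attitude': array([-0.36178191,  0.84088798, -0.36751118,  0.16418521])}
top {'vertical_fov': 45.33512711826269, 'cx': 323.08576492629703, 'cy': 202.23858953151554, 'eye': array([ 0.48650278, -0.02768977,  1.47298204]), 'attitude': array([-0.0252074 ,  0.71026202, -0.70251552,  0.03693775])}
wrist {'vertical_fov': 58.55061204746853, 'cx': 321.1418976446362, 'cy': 196.63931036684534, 'eye': array([0.137
[... 523 characters left out ...]
mer [([0.687, 0.092, -0.002], 0.56)]
top tape [([0.709, -0.062, -0.001], 0.52)]
scene plate_top [([0.513, 0.01, 0.034], 0.87)]
scene tray_centre [([0.518, -0.153, 0.004], 0.97), ([0.549, 0.306, 0.048], 0.28)]
scene socket_floor [([0.546, 0.303, 0.049], 0.74), ([0.469, 0.286, 0.01], 0.58), ([0.514, -0.048, 0.037], 0.42)]
scene lever_hinge [([0.547, 0.305, 0.048], 0.92)]
scene lever_grip [([0.413, 0.334, 0.052], 0.69)]
scene scraper_grip [([0.473, 0.287, 0.063], 0.58), ([0.566, 0.014, 0.039], 0.39)]
scene chip_1_centre []
scene cup_1_centre [([0.573, -0.407, 0.025], 0.62), ([0.547, 0.304, 0.044], 0.43)]
scene timer [([0.69, 0.098, -0.002], 0.84)]
scene tape [([0.715, -0.061, 0.001], 0.73)]
1.1
```

View pics/top0.png

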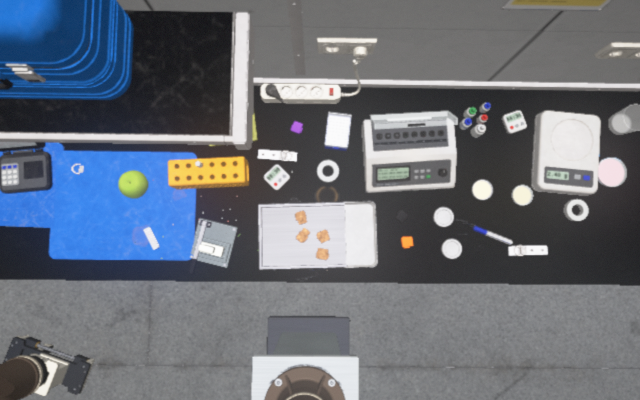

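View pics/scene0.png

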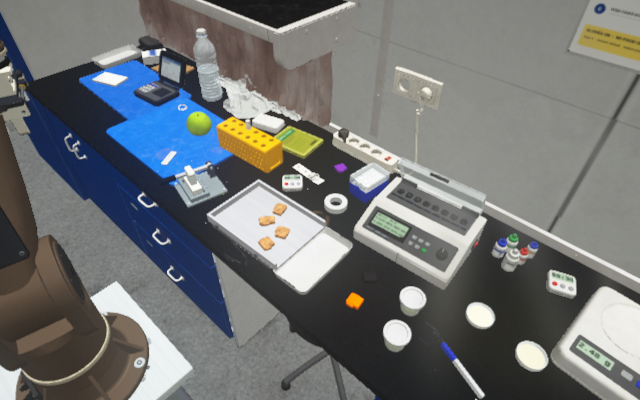

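View both.

The top view shows the socket block at about (215,243) and the plate at (300,236). Four brown pieces lie on it at (300,217), (302,236), (323,237) and (322,254), with the tray at (360,234).
- **Cups:** two lidded cups stand at (444,216) and (452,248). They could be confused with the flat dishes at (483,189) and (522,195), or the tape at (576,210).
- **Look-alike pieces:** black (402,215), orange (407,242) and purple (297,127). None of these is part of the job.

Next I'll take wrist views.

Run:
```python
from h import *
M=[('sock',[0.45,0.26,0.33],np.pi-0.22),('plate',[0.47,-0.01,0.36],np.pi),('cups',[0.47,-0.36,0.33],np.pi)]
Q=['socket_floor','lever_hinge','lever_grip','clamp_lever','scraper_grip','plate_top','tray_centre','chip_1_centre','cup_1_centre','timer','tape']
for n,p,y in M:
    movep(p,q_yaw(y)); hold(0.2)
    m=camera_model('wrist'); pic,d=shot('wrist','w_%s.png'%n); np.savez('w_%s.npz'%n,c=cloud('wrist',d,m),p=pic)
    print(n,np.round(get_state()['joint_pos'],2), np.round(m['eye'],3),np.round(m['attitude'],3),get_state()['clock'])
    for q in Q: print(q,[(np.round(r['xyz'],3).tolist(),round(r['score'],2)) for r in mark_of('wrist',q)])
a=[cv2.imread('pics/w_%s.png'%n) for n,_,_ in M]
cv2.imwrite('pics/w3.png',cv2.resize(np.hstack(a[:2]),(800,250)))
```

```text
sock [-0.78  0.19  0.19  1.67 -0.04  1.29  0.76] [0.383 0.277 0.488] [0.101 0.773 0.621 0.081] 2.925
socket_floor [([0.472, 0.295, 0.005], 0.61)]
lever_hinge [([0.541, 0.308, 0.046], 0.59)]
lever_grip [([0.417, 0.335, 0.052], 0.8)]Traceback (most recent call last):
  File "<stdin>", line 8, in <module>
ValueError: it knows: chip_1_centre, chip_2_centre, chip_3_centre, chip_4_centre, chip_5_centre, chip_6_centre, cup_1_centre, cup_2_centre, lever_grip, lever_hinge, plate_top, scraper_grip, socket_floor, tape, ti
```

View pics/w_sock.png

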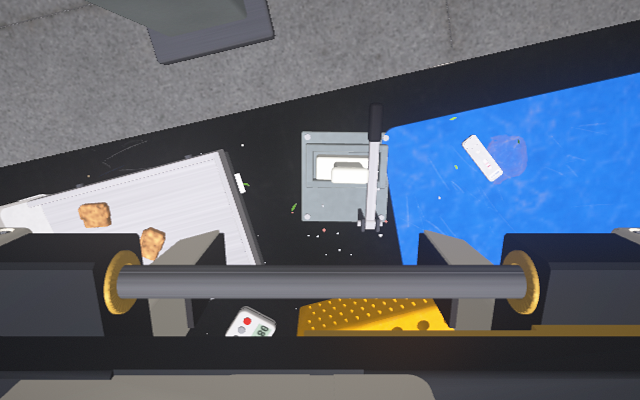

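The wrist view shows the socket block at (345,175), aligned with the view, so its yaw is about -0.22. The scraper is in the pocket at (350,172). The lever runs from the hinge at (368,222) to the black grip at (375,120). Plate and cups are next.

Run:
```python
from h import *
M=[('plate',[0.54,-0.03,0.40],np.pi),('cups',[0.57,-0.36,0.33],np.pi)]
Q=['plate_top','tray_centre','chip_1_centre','cup_1_centre','timer','tape']
c=np.load('w_sock.npz')
for n,p,y in M:
    movep(p,q_yaw(y)); hold(0.2)
    m=camera_model('wrist'); pic,d=shot('wrist','w_%s.png'%n); np.savez('w_%s.npz'%n,c=cloud('wrist',d,m),p=pic)
    print(n,np.round(get_state()['joint_pos'],2), np.round(m['eye'],3),get_state()['clock'])
    for q in Q:
      try: print(q,[(np.round(r['xyz'],3).tolist(),round(r['score'],2)) for r in mark_of('wrist',q)])
      except ValueError as e: print(q,'unknown')
# socket analysis
P=np.load('w_sock.npz')['c']
def prt(P,u,v): print((u,v),np.round(P[v,u],3))
for u,v in [(375,110),(375,122),(375,135),(374,170),(371,210),(350,172),(345,165),(355,180),(320,165),(305,140),(400,300)]: prt(P,u,v)
a=[cv2.imread('pics/w_%s.png'%n) for n in('plate','cups')]
cv2.imwrite('pics/w2.png',cv2.resize(np.vstack([x[:300] for x in a]),(640,600)))
```

```text
plate [-0.35  0.2   0.39  1.5  -0.08  1.45  1.61] [ 0.472 -0.028  0.558] 4.5167
plate_top [([0.507, 0.011, 0.032], 0.8), ([0.567, 0.015, 0.041], 0.34)]
tray_centre [([0.515, -0.156, 0.0], 0.6)]
chip_1_centre []
cup_1_centre [([0.576, -0.41, 0.022], 0.61), ([0.511, 0.01, 0.034], 0.25)]
timer [([0.692, 0.097, 0.002], 0.95)]
tape [([0.715, -0.062, 0.003], 0.83)]
cups [ 0.14  0.49  0.57  1.3  -0.26  1.41  2.27] [ 0.503 -0.358  0.488] 6.3417
plate_top [([0.509, 0.007, 0.032], 0.65)]
tray_centre [([0.512, -0.154, 0.002], 0.85)]
chip_1_centre []
cup_1_centre [([0.577, -0.413, 0.021], 0.85), ([0.478, -0.432, 0.024], 0.37)]
timer [([0.694, 0.097, 0.002], 0.5)]
tape []
(375, 110) [0.406 0.336 0.058]
(375, 122) [0.42  0.333 0.057]
(375, 135) [0.435 0.331 0.056]
(374, 170) [0.477 0.323 0.052]
(371, 210) [0.527 0.309 0.053]
(350, 172) [0.467 0.292 0.083]
(345, 165) [0.46  0.288 0.069]
(355, 180) [0.477 0.296 0.083]
(320, 165) [0.459 0.258 0.037]
(305, 140) [0.427 0.245 0.009]
(400, 300) [0.654 0.323 0.065]
```

View pics/w2.png

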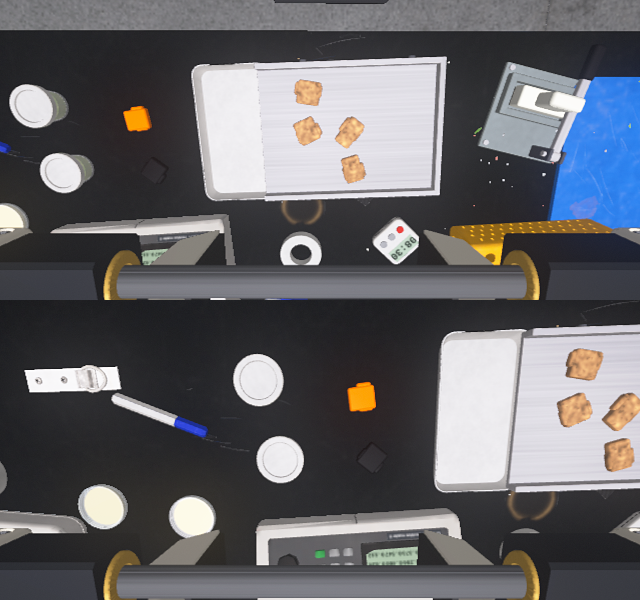

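The combined picture shows the four brown pieces on the plate and the two lidded cups at (258,380) and (280,459) in the lower half. The orange (361,397) and black (371,457) pieces are look-alikes, and the cream dishes are not cups. Now I'll fit geometry from the depth.

Run:
```python
from h import *
S,Pl,C=[np.load('w_%s.npz'%n) for n in('sock','plate','cups')]
def rect(X,n):
    X=X[:,:2].astype(np.float32)*1000; (c,s,a)=cv2.minAreaRect(X); print(n,len(X),np.round(np.array(c)/1000,4),np.round(s,1),round(a,1))
def box(P,lo,hi): return np.all((P>lo)&(P<hi),-1)
for T,nm in((S,'S'),(Pl,'P')):
    P=T['c']; rect(P[box(P,[.42,.25,.078],[.52,.33,.1])],nm+' crossbar'); 
    print(np.median(P[box(P,[.42,.25,.078],[.52,.33,.1])][:,2]))
    rect(P[box(P,[.42,.23,.03],[.52,.318,.045])],nm+' shoulders/block')
P=S['c']; L=P[box(P,[.39,.30,.047],[.53,.345,.066])]; rect(L,'lever'); x,y=L[:,0],L[:,1]; print('lever slope',np.polyfit(x,y,1))
G=P[box(P,[.38,.31,.047],[.44,.35,.066])]; rect(G,'grip'); print(G[:,2].min(),G[:,2].max())
rect(P[box(P,[.40,.2,.004],[.56,.345,.03])],'block low')
for T,nm in((Pl,'P'),(C,'C')):
    P=T['c']; hsv=cv2.cvtColor(T['p'],cv2.COLOR_BGR2HSV)
    m=(hsv[...,1]>70)&(hsv[...,0]<25)&box(P,[.4,-.13,.03],[.62,.15,.06])
    n,l,st,_=cv2.connectedComponentsWithStats(m.astype(np.uint8))
    for i in range(1,n):
        if st[i,4]>150: rect(P[l==i],nm+' chip z=%.3f'%np.median(P[l==i][:,2]))
    m=box(P,[.4,-.5,.038],[.65,-.3,.06]); n,l,st,_=cv2.connectedComponentsWithStats(m.astype(np.uint8))
    for i in range(1,n):
        if st[i,4]>150: c,r=cv2.minEnclosingCircle(P[l==i][:,:2].astype(np.float32)*1000); print('cup',c,r,np.median(P[l==i][:,2]))
P=Pl['c']; rect(P[box(P,[.38,-.16,.043],[.65,.18,.056])],'rims')
s=P[box(P,[.43,-.1,.028],[.6,.1,.035])]; print('surface z',np.median(s[:,2]),np.polyfit(s[:,1],s[:,2],1))
for x0 in(.41,.60):
    r=P[box(P,[x0-.03,-.1,.045],[x0+.03,.12,.056])]
    if len(r): print('rim',np.polyfit(r[:,1],r[:,0],1),len(r), r[:,0].min(),r[:,0].max())
r=P[box(P,[.44,.11,.045],[.58,.17,.056])]; print('back rim',np.polyfit(r[:,0],r[:,1],1),r[:,1].min())
t=P[box(P,[.38,-.25,.018],[.66,-.12,.028])]; rect(t,'tray rim')
```

```text
S crossbar 594 [0.4708 0.2907] [43.8 19.2] 74.5
0.08245388499508285
S shoulders/block 609 [0.4809 0.2809] [65.3 54.5] 76.3
P crossbar 512 [0.4705 0.2896] [43.2 19.1] 76.0
0.08242047637874869
P shoulders/block 663 [0.476  0.2855] [83.  42.6] 52.5
lever 1243 [0.4628 0.3162] [ 30.5 136.3] 75.4
lever slope [-0.228511    0.42931877]
grip 515 [0.4198 0.3346] [16.4 43.6] 76.7
0.04761818379913413 0.06017342716992663
block low 5317 [0.4871 0.2753] [141.3 143.9] 89.1
P chip z=0.044 573 [ 0.4592 -0.0474] [37.1 31.4] 81.7
P chip z=0.044 529 [ 0.5117 -0.0484] [33.2 36.3] 24.4
P chip z=0.044 541 [0.5135 0.0109] [29.2 41.9] 52.8
P chip z=0.044 481 [0.5663 0.0185] [37.2 30.6] 15.9
cup (478.75018310546875, -432.3366394042969) 30.540924072265625 0.04402265409119843
cup (572.6819458007812, -409.03271484375) 30.246366500854492 0.043879966822644834
C chip z=0.044 920 [ 0.4595 -0.0481] [38.3 31.3] 81.6
C chip z=0.044 830 [ 0.5111 -0.0491] [33.1 35. ] 24.3
C chip z=0.043 868 [0.5134 0.0105] [29.7 41.8] 53.2
C chip z=0.043 783 [0.5662 0.0172] [37.5 32. ] 18.6
cup (478.49725341796875, -432.8034362792969) 29.510128021240234 0.04414208702299677
cup (573.5327758789062, -409.28753662109375) 29.695159912109375 0.04398866771679533
rims 4793 [0.5127 0.0144] [192.8 257.7] 2.0
surface z 0.03197330559435496 [-7.34056324e-05  3.19705772e-02]
rim [-0.03672968  0.42138512] 1082 0.4133267940445276 0.42825662319748065
rim [-0.03811002  0.60409357] 879 0.5707245716100473 0.6125295995928773
back rim [0.03701717 0.1192738 ] 0.1321081078123692
tray rim 864 [ 0.5368 -0.1682] [120.  249.9] 80.5
```

```bash
cat >> h.py <<'E'
BY=-0.228; bx=np.array([np.cos(BY),np.sin(BY)]); by=np.array([-np.sin(BY),np.cos(BY)])
SOCK=np.array([.4703,.2910]); HINGE=SOCK+.07*bx+.031*by
PC=np.array([.5128,.0104]); PY=.037; px=np.array([np.cos(PY),np.sin(PY)]); py=np.array([-np.sin(PY),np.cos(PY)])
def gp(xy,z): return [xy[0],xy[1],z-.019]   # TCP for a wanted grasp point, tool down
def arc(a,r=.132): return gp(HINGE-r*np.cos(a)*bx,.046+r*np.sin(a))
def st(t=''):
    s=get_state(); print(t,'t=%.1f'%s['clock'],'p',np.round(s['position'],4),'w %.4f'%s['gripper_width'],'ff %.1f'%s['finger_force'],'F',np.round(s['force'],1))
E
python3 - <<'E'
from h import *
q=q_yaw(np.pi+BY)
p=arc(0.03); movep([p[0],p[1],.16],q); open_jaws(); servo_line(p,feed=.12); st('at grip')
gripper_close(15); st('pinched')
for a in np.linspace(.03,1.88,12)[1:]:
    servo_line(arc(a),feed=.12)
st('open'); open_jaws(); hold(.2); p=arc(1.88); servo_line([p[0],p[1],.30]); st()
print(np.round(get_state()['joint_pos'],2))
for c in('top','scene'):
    shot(c,c+'1.png'); print([(np.round(r['xyz'],3),r['score']) for r in mark_of(c,'lever_grip')])
E
```

```text
at grip t=10.7 p [0.4174 0.3355 0.0315] w 0.0917 ff 0.0 F [-0.3 -0.   0.2]
pinched t=11.8 p [0.4167 0.3343 0.0307] w 0.0160 ff 15.0 F [-0.4 -3.4 -0.3]
open t=15.5 p [0.5858 0.2946 0.1531] w 0.0161 ff 15.0 F [ 0.7 -8.4  0.3]
 t=18.1 p [0.5841 0.2961 0.2989] w 0.0917 ff 0.0 F [ 0.3 -0.5 -0.6]
[-0.74  0.45  0.29  1.4  -0.13  1.32  0.9 ]
[]
[(array([0.576, 0.297, 0.176]), 0.73)]
```

Run:
```python
from h import *
d=np.load('top0.npy'); P=cloud('top',d)
m=(P[...,2]>.03)&(P[...,0]>.55)&(P[...,0]<.95)&(P[...,1]>-.45)&(P[...,1]<-.12)
X=P[m]
for y0 in np.arange(-.45,-.12,.05):
    r=X[(X[:,1]>=y0)&(X[:,1]<y0+.05)&(X[:,2]>.05)]
    if len(r): print('y %.2f'%y0,'xmin %.3f'%r[:,0].min(),'zmax %.3f'%r[:,2].max(),'zmax x<.7 %.3f'%(r[r[:,0]<.7][:,2].max() if (r[:,0]<.7).any() else 0))
for s in(1,-1):
  for z in(.084,.15):
    for x in(-.046,0,.046):
      print(s,z,x,[None if (j:=ik(gp(PC+x*px+y*py,z),q_yaw(np.pi+PY+s*np.pi/2))) is None else np.round(j,2).tolist() for y in(.09,-.122)])
```

```text
y -0.45 xmin 0.557 zmax 0.185 zmax x<.7 0.087
y -0.40 xmin 0.554 zmax 0.190 zmax x<.7 0.082
y -0.35 xmin 0.661 zmax 0.188 zmax x<.7 0.073
y -0.30 xmin 0.658 zmax 0.188 zmax x<.7 0.074
y -0.25 xmin 0.654 zmax 0.185 zmax x<.7 0.078
y -0.20 xmin 0.656 zmax 0.185 zmax x<.7 0.071
y -0.15 xmin 0.777 zmax 0.072 zmax x<.7 0.000
1 0.084 -0.046 [[0.34, 0.57, -0.89, 2.06, 0.63, 0.8, 2.25], [0.88, 0.68, -1.07, 2.03, 0.77, 0.91, 2.57]]
1 0.084 0 [[0.43, 0.73, -1.07, 1.95, 0.79, 0.96, 2.15], [0.83, 0.74, -1.07, 1.92, 0.79, 0.98, 2.56]]
1 0.084 0.046 [[0.42, 0.79, -1.07, 1.83, 0.81, 1.03, 2.19], [0.78, 0.8, -1.07, 1.81, 0.82, 1.05, 2.57]]
1 0.15 -0.046 [[0.47, 0.52, -1.06, 1.99, 0.56, 0.96, 2.3], [0.9, 0.54, -1.06, 1.97, 0.58, 0.97, 2.74]]
1 0.15 0 [[0.45, 0.6, -1.06, 1.89, 0.62, 1.03, 2.3], [0.85, 0.62, -1.06, 1.86, 0.63, 1.04, 2.7]]
1 0.15 0.046 [[0.42, 0.68, -1.07, 1.78, 0.67, 1.1, 2.3], [0.79, 0.69, -1.07, 1.76, 0.68, 1.11, 2.68]]
-1 0.084 -0.046 [[-0.7, 0.44, 0.5, 2.14, -0.36, 0.64, 0.09], [-0.31, 0.47, 0.58, 2.12, -0.42, 0.66, 0.6]]
-1 0.084 0 [[-0.67, 0.5, 0.5, 2.03, -0.37, 0.69, 0.11], [-0.32, 0.53, 0.6, 2.02, -0.45, 0.72, 0.59]]
-1 0.084 0.046 [[-0.63, 0.56, 0.5, 1.92, -0.38, 0.75, 0.13], [-0.31, 0.59, 0.59, 1.91, -0.46, 0.78, 0.58]]
-1 0.15 -0.046 [[-0.76, 0.33, 0.56, 2.08, -0.25, 0.79, -0.02], [-0.38, 0.37, 0.66, 2.06, -0.31, 0.81, 0.5]]
-1 0.15 0 [[-0.72, 0.4, 0.56, 1.98, -0.28, 0.84, 0.04], [-0.37, 0.44, 0.66, 1.96, -0.35, 0.86, 0.51]]
-1 0.15 0.046 [[-0.67, 0.47, 0.55, 1.87, -0.31, 0.88, 0.07], [-0.35, 0.51, 0.65, 1.85, -0.38, 0.91, 0.51]]
```

Run:
```python
from h import *
q=q_yaw(np.pi+BY); g=np.array([.4707,.2903])
movep([g[0],g[1],.20],q); servo_line(gp(g,.061),feed=.12); st('down')
gripper_close(30); st('gripped'); servo_line(gp(g,.14),feed=.06); st('lifted')
servo_line(gp(g+.03*bx,.24),feed=.2); hold(.2)
m=camera_model('wrist'); p,d=shot('wrist','held.png'); np.savez('held.npz',c=cloud('wrist',d,m),p=p); st()
print([(np.round(r['xyz'],3),r['score']) for r in mark_of('wrist','scraper_grip')])
shot('top','t2.png'); print([(np.round(r['xyz'],3),r['score']) for r in mark_of('top','socket_floor')])
```

```text
down t=20.4 p [0.4711 0.2906 0.0426] w 0.0920 ff 0.0 F [-0.8  0.   0.6]
gripped t=21.2 p [0.4707 0.2902 0.042 ] w 0.0436 ff 30.0 F [-1.1 -0.8 -0.1]
lifted t=22.7 p [0.4705 0.2901 0.1206] w 0.0435 ff 30.0 F [-0.1 -0.3 -1.3]
 t=23.6 p [0.4991 0.2834 0.2198] w 0.0433 ff 30.0 F [-0.2 -0.  -1.6]
[(array([0.498, 0.286, 0.236]), 0.68)]
[(array([0.468, 0.293, 0.01 ]), 0.94), (array([ 0.46 , -0.048,  0.036]), 0.38)]
```

View pics/held.png

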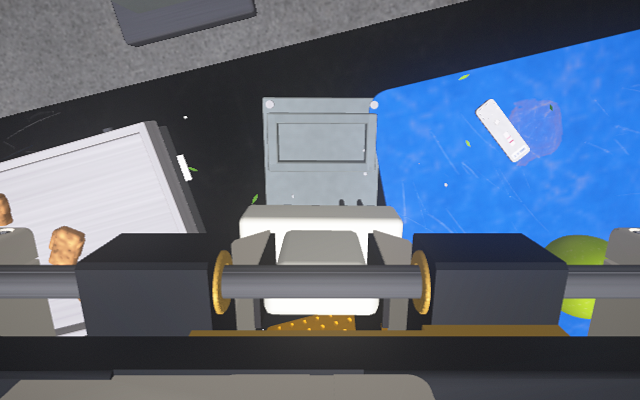

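The scraper is held by its crossbar. The empty pocket shows at (278–367, 123–162), and I'll measure it now.

Run:
```python
from h import *
P=np.load('held.npz')['c']
L=np.stack([(P[...,:2]-SOCK)@bx,(P[...,:2]-SOCK)@by,P[...,2]],-1)
rg=np.zeros(L.shape[:2],bool); rg[100:185,260:385]=1
for v in (135,142,150): print(v,[(u,np.round(L[v,u]*1000,0).astype(int).tolist()) for u in (266,272,276,279,283,320,362,365,368,372)])
for u in (300,340): print(u,[(v,np.round(L[v,u]*1000,0).astype(int).tolist()) for v in (112,118,121,124,127,140,158,161,164,167)])
fl=rg&(L[...,2]<.013)&(abs(L[...,0])<.03)&(abs(L[...,1])<.055)
X=P[fl][:,:2].astype(np.float32)*1000; print(cv2.minAreaRect(X),len(X),np.median(P[fl][:,2]))
# scraper foot top in hand
m=(P[...,2]<.225)&(P[...,2]>.15); X=P[m]; print(len(X),X[:,2].min(),np.median(X[:,2])); 
if len(X): print(cv2.minAreaRect(X[:,:2].astype(np.float32)*1000)); A=np.c_[X[:,:2]-X[:,:2].mean(0),np.ones(len(X))]; print(np.linalg.lstsq(A,X[:,2],rcond=None)[0])
```

```text
135 [(266, [-6, -57, 8]), (272, [-7, -49, 23]), (276, [-7, -45, 23]), (279, [-6, -44, 7]), (283, [-6, -40, 8]), (320, [-6, -2, 9]), (362, [-6, 41, 9]), (365, [-6, 44, 13]), (368, [-7, 46, 21]), (372, [-7, 50, 22])]
142 [(266, [1, -57, 9]), (272, [0, -49, 23]), (276, [-38, 0, 378]), (279, [1, -44, 8]), (283, [1, -40, 9]), (320, [1, -2, 7]), (362, [1, 41, 9]), (365, [0, 44, 15]), (368, [0, 46, 22]), (372, [0, 50, 23])]
150 [(266, [9, -58, 9]), (272, [8, -50, 23]), (276, [7, -45, 24]), (279, [9, -44, 9]), (283, [9, -40, 9]), (320, [10, -2, 7]), (362, [10, 42, 6]), (365, [8, 44, 17]), (368, [7, 46, 23]), (372, [8, 50, 22])]
300 [(112, [-29, -22, 8]), (118, [-24, -21, 22]), (121, [-21, -21, 22]), (124, [-17, -22, 7]), (127, [-14, -22, 9]), (140, [-1, -22, 9]), (158, [18, -23, 8]), (161, [19, -22, 19]), (164, [22, -22, 22]), (167, [25, -22, 22])]
340 [(112, [-29, 18, 9]), (118, [-24, 18, 23]), (121, [-21, 18, 23]), (124, [-17, 19, 8]), (127, [-14, 19, 8]), (140, [-1, 19, 8]), (158, [18, 19, 9]), (161, [20, 19, 17]), (164, [22, 18, 22]), (167, [25, 18, 23])]
((465.3481750488281, 292.22247314453125), (108.50530242919922, 49.62800979614258), 77.01934814453125) 3429 0.008072862929591695
5551 0.16659219898954228 0.2147433630641838
((528.1557006835938, 277.0516357421875), (79.94249725341797, 89.58629608154297), 76.4093246459961)
[-0.38045818  0.06470681  0.20955986]
```

```bash
cat >> h.py <<'E'
def stroke(x,y0=.085,y1=-.124,zs=.086,feed=.09):
    q=q_yaw(np.pi+PY-np.pi/2); P=lambda y,z: gp(PC+x*px+y*py,z)
    movep(P(y0,.17),q); servo_line(P(y0,zs),feed=.1); st('down')
    servo_line(P(y1,zs),feed=feed); hold(.2); st('end'); servo_line(P(y1,.17),feed=.25)
E
python3 - <<'E'
from h import *
stroke(0.0); 
w=get_state()['gripper_width']; print(w)
p,d=read_camera('top'); cv2.imwrite('pics/s1.png',cv2.resize(p[180:290,230:430],(800,440)))
E
```

```text
down t=25.6 p [0.51   0.0955 0.0672] w 0.0435 ff 30.0 F [-0.4 -0.2 -1.9]
end t=28.3 p [ 0.5174 -0.1133  0.067 ] w 0.0436 ff 30.0 F [ 0.3  0.5 -1.5]
0.0435661234908709
```

View pics/s1.png

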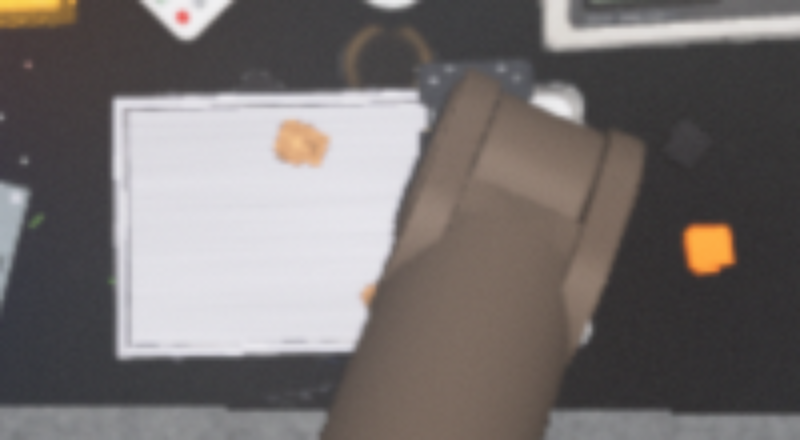

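The two middle pieces have been wiped off. One remains at (300,143), on the far side, and one at (368,295), on the near side. I'll do the side strokes and then take a wrist look.

```bash
cat >> h.py <<'E'
def look(name):
    movep([.60,.0,.33],q_yaw(np.pi)); hold(.2)
    m=camera_model('wrist'); p,d=shot('wrist',name); P=cloud('wrist',d,m); hsv=cv2.cvtColor(p,cv2.COLOR_BGR2HSV)
    b=lambda lo,hi: np.all((P>lo)&(P<hi),-1)
    k=((hsv[...,1]>70)&(hsv[...,0]<25)&b([.39,-.25,.0],[.64,.16,.09])).astype(np.uint8)
    n,l,s,_=cv2.connectedComponentsWithStats(k)
    for i in range(1,n):
        if s[i,4]>60:
            c=P[l==i].mean(0)[:2]-PC; z=P[l==i][:,2]; print('chip plate xy',np.round([c@px,c@py],3),'tray y %.3f'%(c@py+.165),'z',np.round(np.percentile(z,[5,50,95]),3),s[i,4])
E
python3 - <<'E'
from h import *
stroke(.045); stroke(-.045); look('s2.png'); st()
E
```

```text
down t=30.7 p [0.555  0.0969 0.0672] w 0.0436 ff 30.0 F [ 0.7  0.2 -1.1]
end t=33.3 p [ 0.5632 -0.1102  0.0678] w 0.0437 ff 30.0 F [-2.   3.7  7.3]
down t=35.7 p [0.4651 0.0935 0.0672] w 0.0438 ff 30.0 F [-0.1 -0.1 -2. ]
end t=38.4 p [ 0.4724 -0.115   0.067 ] w 0.0436 ff 30.0 F [-0.4  0.1 -1.8]
chip plate xy [-0.069 -0.168] tray y -0.003 z [0.013 0.016 0.018] 811
chip plate xy [ 0.009 -0.141] tray y 0.024 z [0.014 0.026 0.028] 888
chip plate xy [ 0.064 -0.139] tray y 0.026 z [0.016 0.034 0.039] 386
 t=40.2 p [ 5.995e-01 -5.000e-04  3.293e-01] w 0.0437 ff 30.0 F [ 0.6  0.4 -1.9]
```

View pics/s2.png

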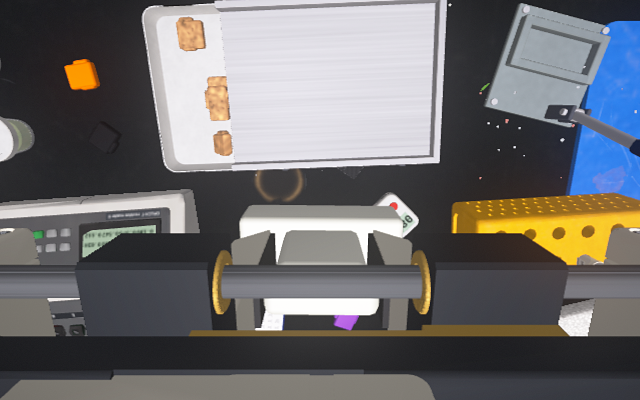

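Run:
```python
from h import *
m=camera_model('wrist'); p,d=read_camera('wrist'); P=cloud('wrist',d,m); hsv=cv2.cvtColor(p,cv2.COLOR_BGR2HSV)
k=(hsv[...,1]>70)&(hsv[...,0]<25)&np.all((P>[.39,-.25,.0])&(P<[.64,.16,.09]),-1)
X=P[k]; c=X[:,:2]-PC; x=c@px; y=c@py+.165
for lo,hi in((-.03,.045),(.045,.09)):
  print(lo)
  for a in np.arange(0,.06,.004):
    s=(x>lo)&(x<hi)&(y>=a)&(y<a+.004)
    if s.sum()>3: print('y %.3f n %d z %.3f [%.3f %.3f] x %.3f..%.3f'%(a,s.sum(),np.median(X[s,2]),X[s,2].min(),X[s,2].max(),x[s].min(),x[s].max()))
np.save('x.npy',P); h=np.load('held.npz')['c']
print(get_state()['clock'])
```

```text
-0.03
y 0.008 n 45 z 0.024 [0.013 0.027] x -0.012..0.020
y 0.012 n 113 z 0.025 [0.013 0.028] x -0.018..0.034
y 0.016 n 137 z 0.026 [0.013 0.029] x -0.017..0.034
y 0.020 n 139 z 0.026 [0.012 0.028] x -0.019..0.034
y 0.024 n 140 z 0.026 [0.012 0.029] x -0.018..0.034
y 0.028 n 135 z 0.026 [0.013 0.029] x -0.018..0.034
y 0.032 n 146 z 0.026 [0.014 0.028] x -0.018..0.035
y 0.036 n 25 z 0.025 [0.023 0.027] x -0.003..0.031
0.045
y 0.008 n 23 z 0.014 [0.010 0.017] x 0.054..0.077
y 0.012 n 33 z 0.018 [0.015 0.022] x 0.053..0.077
y 0.016 n 39 z 0.023 [0.020 0.027] x 0.051..0.078
y 0.020 n 44 z 0.028 [0.023 0.031] x 0.049..0.079
y 0.024 n 49 z 0.034 [0.028 0.037] x 0.049..0.078
y 0.028 n 71 z 0.038 [0.032 0.041] x 0.049..0.077
y 0.032 n 84 z 0.037 [0.030 0.040] x 0.049..0.078
y 0.036 n 40 z 0.036 [0.033 0.037] x 0.053..0.076
40.2417
```

All four pieces are in the tray. The leaning one is centred at about tray y 0.023, z 0.023, which is within limits. Now the scraper goes back.

Run:
```python
from h import *
q=q_yaw(np.pi+BY); g=SOCK+np.array([.0002,-.0004])
movep(gp(g,.15),q); hold(.2); st('above')
for z in (.10,.083,.075,.068,.0625,.0612):
    servo_line(gp(g,z),feed=.05); hold(.1); st(z)
    if abs(get_state()['force'][2]+1.7)>6: print('contact'); break
```

```text
above t=41.8 p [0.4715 0.2899 0.1315] w 0.0435 ff 30.0 F [-0.3 -0.4 -2. ]
0.1 t=43.1 p [0.4707 0.2907 0.0814] w 0.0439 ff 30.0 F [ 0.5  0.6 -1.7]
0.083 t=43.7 p [0.4706 0.2907 0.0641] w 0.0438 ff 30.0 F [-0.3 -0.3 -1. ]
0.075 t=44.1 p [0.4705 0.2906 0.056 ] w 0.0435 ff 30.0 F [-0.5  0.1 -1.9]
0.068 t=44.5 p [0.4705 0.2906 0.0489] w 0.0437 ff 30.0 F [ 0.8 -1.  -2.8]
0.0625 t=44.8 p [0.4705 0.2906 0.0434] w 0.0438 ff 30.0 F [ 0.   0.5 -1.4]
0.0612 t=45.2 p [0.4705 0.2906 0.0423] w 0.0438 ff 30.0 F [ 0.1  0.1 -1.7]
```

Run:
```python
from h import *
q=q_yaw(np.pi+BY); g=SOCK+np.array([.0002,-.0004])
servo_line(gp(g,.0603),feed=.03); hold(.2); st('low')
open_jaws(); hold(.2); st('released'); servo_line(gp(g,.20),feed=.2); 
movep(gp(g+.04*bx-.0*by,.33),q); hold(.2)
m=camera_model('wrist'); p,d=shot('wrist','seat.png'); P=cloud('wrist',d,m); st()
b=np.all((P>[.42,.25,.07])&(P<[.52,.33,.1]),-1); X=P[b]; print(len(X),cv2.minAreaRect(X[:,:2].astype(np.float32)*1000),np.median(X[:,2]))
b=np.all((P>[.42,.22,.03])&(P<[.52,.34,.045]),-1); X=P[b]; print(len(X),cv2.minAreaRect(X[:,:2].astype(np.float32)*1000),np.median(X[:,2]))
L=P[np.all((P>[.53,.27,.08])&(P<[.64,.32,.25]),-1)]; print('lever pts',len(L))
if len(L): o=np.argsort(L[:,2]); print(np.round(L[o[[0,len(L)//2,-1]]],3))
print([(np.round(r['xyz'],3),r['score']) for r in mark_of('wrist','lever_grip')])
shot('scene','sc3.png'); print([(np.round(r['xyz'],3),r['score']) for r in mark_of('scene','lever_grip')])
```

```text
low t=45.6 p [0.4708 0.2906 0.0418] w 0.0434 ff 30.0 F [-2.6 -2.4  5.9]
released t=46.8 p [0.4705 0.2906 0.0413] w 0.0915 ff 0.0 F [ 1.1 -0.4 -0.6]
 t=48.5 p [0.5087 0.2815 0.3096] w 0.0917 ff 0.0 F [0.7 0.2 0.3]
743 ((470.6459655761719, 291.3551025390625), (43.03962326049805, 18.821107864379883), 77.14289093017578) 0.08250973774350567
953 ((470.9302673339844, 291.310791015625), (79.19402313232422, 29.474170684814453), 77.0189437866211) 0.03767097976147277
lever pts 1001
[[0.551 0.309 0.08 ]
 [0.566 0.301 0.157]
 [0.576 0.295 0.194]]
[(array([0.576, 0.3  , 0.17 ]), 0.68)]
[(array([0.571, 0.3  , 0.176]), 0.61)]
```

View pics/seat.png

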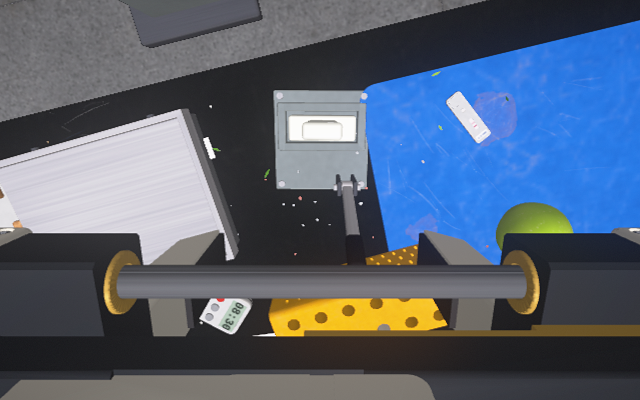

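The scraper is seated upright, centred within 1 mm, and the lever is at about 1.8 rad. Now I'll close it.

Run:
```python
from h import *
q=q_yaw(np.pi+BY); p=arc(1.82)
movep([p[0],p[1],.30],q); servo_line(p,feed=.12); st('at'); gripper_close(15); st('pinched')
for a in np.linspace(1.82,.01,12)[1:]: servo_line(arc(a),feed=.12)
st('shut'); open_jaws(); hold(.2); p=arc(.01); servo_line([p[0],p[1],.2]); movep(gp(SOCK+.04*bx,.33),q); hold(.2)
m=camera_model('wrist'); pic,d=shot('wrist','shut.png'); P=cloud('wrist',d,m)
G=P[np.all((P>[.38,.31,.047])&(P<[.53,.35,.075]),-1)]; r=-((G[:,:2]-HINGE)@bx); print(len(G),np.polyfit(r,G[:,2],1))
b=np.all((P>[.42,.25,.07])&(P<[.52,.33,.1]),-1); X=P[b]; print(cv2.minAreaRect(X[:,:2].astype(np.float32)*1000),np.median(X[:,2]))
# cups
movep([.57,-.36,.33],q_yaw(np.pi)); hold(.2)
m=camera_model('wrist'); pic,d=shot('wrist','cups2.png'); P=cloud('wrist',d,m)
k=np.all((P>[.38,-.52,.038])&(P<[.64,-.24,.06]),-1); n,l,s,_=cv2.connectedComponentsWithStats(k.astype(np.uint8))
for i in range(1,n):
    if s[i,4]>150: c,r=cv2.minEnclosingCircle(P[l==i][:,:2].astype(np.float32)*1000); print('cup',np.round(c,1),round(r,1),np.median(P[l==i][:,2]))
st()
for (x,y) in((.4787,-.4325),(.573,-.409)):
  for yaw in np.arange(0,np.pi,np.pi/6):
    j=ik([x,y,.02],q_yaw(np.pi/2+yaw)); print(x,round(yaw,2),None if j is None else np.round(j,2))
```

```text
at t=50.4 p [0.5777 0.2983 0.1558] w 0.0916 ff 0.0 F [ 0.1 -0.1  0.2]
pinched t=51.5 p [0.5771 0.2965 0.1548] w 0.0157 ff 15.0 F [-1.  -5.6  2. ]
shut t=55.2 p [0.4149 0.3347 0.0278] w 0.0159 ff 15.0 F [-9.  -3.5 -0.2]
1417 [0.12837735 0.04992488]
((470.640625, 291.5942687988281), (43.12413787841797, 18.940515518188477), 77.07556915283203) 0.08253494736402833
cup [ 511.4 -403.8] 29.4 0.04407703657936346
cup [ 573.2 -409.3] 29.6 0.04398756230184375
 t=61.4 p [ 0.5703 -0.3595  0.33  ] w 0.0919 ff 0.0 F [0.  0.4 0.9]
0.4787 0.0 [ 0.17  0.82  0.78  1.76 -0.73  0.88  1.28]
0.4787 0.52 [ 0.26  0.77  0.63  1.75 -0.59  0.82  1.69]
0.4787 1.05 [ 0.3   0.74  0.55  1.74 -0.52  0.8   2.15]
0.4787 1.57 [ 0.35  0.73  0.47  1.74 -0.44  0.78  2.61]
0.4787 2.09 [ 0.76  0.69 -0.16  1.7   0.15  0.76  2.62]
0.4787 2.62 [ 1.19  0.88 -0.89  1.66  0.79  1.01  2.64]
0.573 0.0 [ 0.09  0.9   0.8   1.59 -0.74  0.98  1.13]
0.573 0.52 [ 0.17  0.85  0.65  1.58 -0.6   0.92  1.55]
0.573 1.05 [ 0.21  0.82  0.56  1.58 -0.53  0.9   2.01]
0.573 1.57 [ 0.26  0.8   0.48  1.57 -0.44  0.87  2.47]
0.573 2.09 [ 0.53  0.76  0.03  1.55 -0.02  0.84  2.66]
0.573 2.62 [ 0.95  0.88 -0.71  1.5   0.64  1.    2.69]
```

View pics/cups2.png

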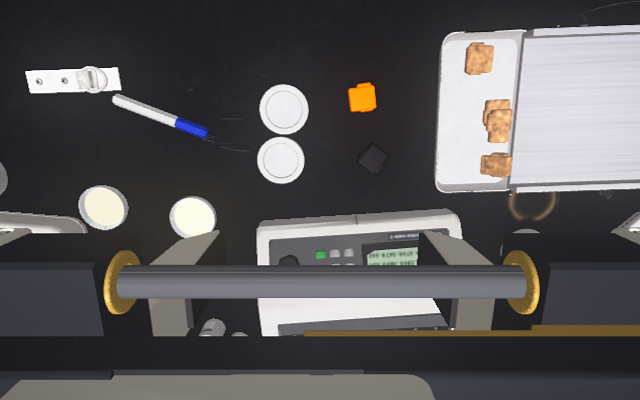

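One cup was knocked and now stands at (0.511,-0.404), next to the other at (0.573,-0.409). I'll grasp them with the fingers closing along y. First I'll check the lever angle from the top depth.

```bash
cat > cup.py <<'E'
from h import *
def take(c,x,y,yg):
    movep([c[0],c[1],.16],q_yaw(yg)); servo_line([c[0],c[1],.007],feed=.12); st('down'); gripper_close(20); st('grip')
    servo_line([c[0],c[1],.18],feed=.15); st('up')
    if get_state()['gripper_width']<.04: print('LOST'); return
    t=PC+x*px+y*py; q=q_yaw(np.pi+PY)
    movep([t[0],t[1],.18],q); st('over'); servo_line([t[0],t[1],.0405],feed=.1); st('place')
    servo_line([t[0],t[1],.0395],feed=.03); st('set'); open_jaws(); hold(.2); servo_line([t[0],t[1],.18],feed=.2)
E
python3 - <<'E'
from cup import *
P=cloud('top',read_camera('top')[1]); D=P[...,:2]-HINGE; r=-(D@bx); w=D@by
for a in (.03,.05,.07,.11,.12,.13,.14):
    k=(abs(r-a)<.006)&(abs(w)<.006); print(a,k.sum(),np.round(np.median(P[k][:,2]),4))
take([.5732,-.4093],.042,.02,np.pi-.08)
E
```

```text
0.03 15 0.0504
0.05 13 0.0539
0.07 10 0.0579
0.11 19 0.0625
0.12 20 0.0614
0.13 21 0.0639
0.14 23 0.0639
down t=63.6 p [ 0.5737 -0.4097  0.0079] w 0.0916 ff 0.0 F [-0.4  0.9  0.1]
grip t=64.3 p [ 0.5732 -0.4094  0.0071] w 0.0576 ff 20.0 F [-0.6 -0.3  1.1]
up t=65.6 p [ 0.5728 -0.4088  0.1789] w 0.0575 ff 20.0 F [ 1.  -0.3 -1. ]
over t=67.2 p [0.5545 0.0305 0.1802] w 0.0574 ff 20.0 F [ 0.4  0.1 -0.5]
place t=68.7 p [0.5545 0.032  0.041 ] w 0.0580 ff 20.0 F [0.  0.2 0.1]
set t=69.0 p [0.5541 0.032  0.0397] w 0.0576 ff 20.0 F [-0.2 -0.1 -0.6]
```

Run:
```python
from cup import *
movep([.57,-.36,.33],q_yaw(np.pi)); hold(.2)
m=camera_model('wrist'); P=cloud('wrist',read_camera('wrist')[1],m)
k=np.all((P>[.38,-.52,.038])&(P<[.64,-.24,.06]),-1); n,l,s,_=cv2.connectedComponentsWithStats(k.astype(np.uint8)); c=None
for i in range(1,n):
    if s[i,4]>150: c,r=cv2.minEnclosingCircle(P[l==i][:,:2].astype(np.float32)*1000); print('cup',np.round(c,1),round(r,1))
take(np.array(c)/1000,-.042,.02,np.pi)
# press lever shut
gripper_close(10); p=HINGE-.132*bx; movep([p[0],p[1],.11],q_yaw(np.pi+BY)); st()
for z in (.068,.064,.062,.060,.058,.0565,.055,.054,.053):
    servo_line([p[0],p[1],z],feed=.03); f=get_state(); print(z,np.round(f['position'][2],4),np.round(f['force'],1))
    if f['force'][2]>9: break
servo_line([p[0],p[1],.2]); movep(gp(SOCK+.04*bx,.36),q_yaw(np.pi+BY)); open_jaws(); hold(.2)
m=camera_model('wrist'); pic,d=shot('wrist','shut2.png'); P=cloud('wrist',d,m); D=P[...,:2]-HINGE; r=-(D@bx); w=D@by
for a in (.03,.05,.07,.11,.12,.13,.14):
    k=(abs(r-a)<.006)&(abs(w)<.005); print(a,k.sum(),np.round(np.median(P[k][:,2]),4))
```

```text
cup [ 511.3 -403.8] 29.4
down t=74.8 p [ 0.5117 -0.4042  0.0078] w 0.0918 ff 0.0 F [0.5 0.5 0.2]
grip t=75.4 p [ 0.5114 -0.4039  0.0071] w 0.0562 ff 20.0 F [ 0.8 -0.   0. ]
up t=76.7 p [ 0.5109 -0.4033  0.179 ] w 0.0565 ff 20.0 F [-0.1 -0.2 -1.3]
over t=78.3 p [0.4706 0.0278 0.1802] w 0.0568 ff 20.0 F [ 0.8 -0.1  0.1]
place t=79.9 p [0.4705 0.0289 0.0409] w 0.0569 ff 20.0 F [ 0.2 -0.5 -0.6]
set t=80.1 p [0.4702 0.0289 0.0397] w 0.0566 ff 20.0 F [ 0.8 -0.6 -0.4]
 t=84.6 p [0.4178 0.3339 0.1103] w 0.0004 ff 0.0 F [-0.1 -0.4  0.8]
0.068 0.0682 [-0.2 -0.4 -0.4]
0.064 0.0638 [-0.1  0.5 -0.3]
0.062 0.0619 [ 0.6 -1.   0.6]
0.06 0.0599 [ 1.1  0.7 -0.8]
0.058 0.0579 [-0.3  0.5 -0.3]
0.0565 0.0564 [-0.   0.2  1.1]
0.055 0.0549 [-0.   0.3  0.5]
0.054 0.0539 [0.3 0.5 0.3]
0.053 0.0532 [-0.4 -1.6  4.5]
0.03 76 0.0506
0.05 4415 0.4468
0.07 80 0.051
0.11 82 0.0524
0.12 84 0.053
0.13 89 0.053
0.14 97 0.0531
```

The lever is now level, with its grip top at 0.053. Final check.

Run:
```python
from h import *
look('fin.png')
m=camera_model('wrist'); p,d=read_camera('wrist'); P=cloud('wrist',d,m)
for n,lo,hi in(('cup',[.40,-.12,.068],[.62,.16,.09]),):
    k=np.all((P>lo)&(P<hi),-1); n_,l,s,_=cv2.connectedComponentsWithStats(k.astype(np.uint8))
    for i in range(1,n_):
        if s[i,4]>150:
            X=P[l==i]; c,r=cv2.minEnclosingCircle(X[:,:2].astype(np.float32)*1000); A=np.c_[X[:,:2]-X[:,:2].mean(0),np.ones(len(X))]; print(n,c,r,np.round(np.linalg.lstsq(A,X[:,2],rcond=None)[0],3))
b=np.all((P>[.42,.25,.07])&(P<[.52,.33,.1]),-1); X=P[b]; print(cv2.minAreaRect(X[:,:2].astype(np.float32)*1000),np.median(X[:,2])); st()
```

```text
chip plate xy [-0.068 -0.168] tray y -0.003 z [0.013 0.016 0.018] 797
chip plate xy [ 0.008 -0.141] tray y 0.024 z [0.014 0.026 0.028] 894
chip plate xy [ 0.064 -0.139] tray y 0.026 z [0.015 0.034 0.039] 381
cup (470.51165771484375, 30.125667572021484) 29.431804656982422 [-0.005  0.002  0.076]
cup (554.4644775390625, 33.200130462646484) 29.43767547607422 [-0.001  0.     0.076]
((471.2438659667969, 289.91180419921875), (44.24989318847656, 19.898927688598633), 76.95658111572266) 0.08234848704512446
 t=93.2 p [0.6    0.0011 0.3299] w 0.0919 ff 0.0 F [-0.   0.2  1.1]
```

View pics/fin.png

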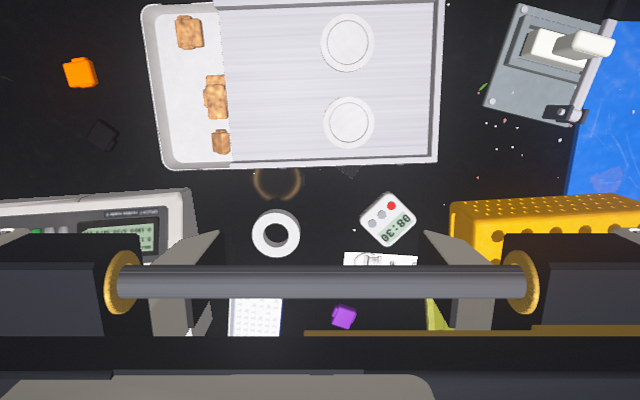

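Both cups stand at (348,42) and (348,122) on the clean plate. The four pieces are in the tray at (190,32), (215,97, two stacked) and (221,141). The scraper is seated and the lever is shut.

```bash
python3 -c "
from rig import *
print(hand_in())"
```

```text
the job is handed in; nothing more can be done
None
```

I handed the job in at about 93 s of the 208 s allowed: all four pieces are in the tray, the scraper is back in its socket under the shut lever, and both cups stand upright on the clean plate; the hand-in gave no verdict.

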